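# Reset the leak tester

## Task

Turn the red valve handle on top of the blue leak tester fully shut and, with it shut, use the tip of the yellow screwdriver to press the red button that sits recessed in the tester's front, all the way in for half a second. Then lay the yellow screwdriver flat in the green tray without dropping it, and set the valve half open (45 degrees, pointer at the yellow mark). Leave the other things on the bench where they are.

Things in the scene. Friction and masses are not known exactly. Their poses are not given: they have to be found in the camera images.
- tester: blue box, grey front, fixed, 120 deep (own x), 160 wide (y), 100 high; origin centre of underside, x to its back, front face at x = -60 mm. Front: round gauge at y = +36 (9 mm proud), button hole at y = -35. Lid: brass valve body (to 25 mm above the lid) with red handle, pipe to the back (to 18 mm above the lid), ticks: red = shut, yellow = half, green = open
- button_mouth (a point): centre of the mouth of the button's hole in the tester's front face, 62 mm above the bench; hole diameter 18 mm; axes as the tester's (press along +x)
- button_face (a point): centre of the front of the red push button (diameter 16 mm), which lies 8 mm deep inside the hole when not pressed; moves with the button along the tester's +x
- reset_button (a joint): button travel in m: 0 out, 0.006 all the way in; a spring returns it (1 N at first, 4 N all the way in); pressed in counts from 0.0045
- valve (a joint): valve opening in rad: 0 shut (at its stop, handle pointer towards the tester's own +y, its left seen from the robot, red tick), 1.571 fully open (pointer towards the tester's front, green tick). Seen from above it opens counterclockwise. Stays where it is left; friction about 0.12 N m
- valve_axis (a point): on the vertical turning axis of the valve handle at mid height of the handle, 137 mm above the bench; axes as the tester's. The handle is a red bar 14 mm wide, 24 mm high, 78 mm long (34 mm behind the axis, 44 mm in front) with a white pointer nose; grip it from above at the axis, fingertips no lower than 11 mm below this point
- valve_pointer (a point): end of the handle's pointer, 55 mm from the axis; turns with the handle, its +y axis points outward along the handle
- yellow_driver: loose screwdriver with a yellow handle, 175 mm long, lying on the bench; origin at the middle of its length on its underside as built (it can roll, so use its points); own y axis along the tool, handle at +y (from y = -16 to +88 mm, 24 mm thick), steel shank of 6.4 mm diameter towards -y
- driver_mid (a point): on the yellow screwdriver's axis at the middle of its length, 11 mm above the bench when it lies; axes as the screwdriver's
- driver_grip (a point): on the yellow screwdriver's axis in the handle near its balance point, 118 mm behind the tip
- driver_tip (a point): the yellow screwdriver's tip, on its axis; the tool points along this point's -y axis
- tool_tray: empty green open tray, fixed, 225 (own x) x 135 (y) mm, on rubber feet, rim 39 mm above the bench, walls 4 mm; origin at the centre of its underside
- tool_tray_in (a point): centre of the tray's inner floor, 14 mm above the bench; axes as the tray's; the clear inside is 217 x 127 mm and 25 mm deep
- red_mid (a point): bystander: middle of a loose screwdriver with a red handle, 200 mm long, on its axis 12 mm above the bench; not to be used
- lap_block: bystander: small loose green block, 26 x 48 x 26 mm, origin under its centre
- grease_tin: bystander: round green and grey tin, diameter 70, height 39 mm, origin under its centre

How it is judged (in metres and radians):
On the way, in this order (a step that is already met when the one before it is completed fails the run):
1. the valve is fully shut (within 4 degrees of its stop) (value of joint valve below 0.07 rad), for 0.2 s.
2. the button is pressed in (4.5 mm or more) by the tip of the gripped yellow screwdriver (tip within 12 mm of the button's face) for 0.2 s while the valve is shut (value of joint reset_button above 0.0045 m and distance between driver_tip and button_face below 0.012 m and contact force between the fingers and yellow_driver above 0.5 N and value of joint valve below 0.07 rad), for 0.2 s.
3. the yellow screwdriver, still held, is lowered into the tray to less than 30 mm above its floor (z of driver_mid in the frame of tool_tray_in below 0.03 m and x of driver_mid in the frame of tool_tray_in between -0.06 and 0.06 m and y of driver_mid in the frame of tool_tray_in between -0.06 and 0.06 m and contact force between the fingers and yellow_driver above 0.3 N).
At the end, for the whole second after the job is handed in: The valve stands at 45 degrees open (within 7 degrees), the button is out again, and the yellow screwdriver lies flat and at rest on the floor of the green tray, wholly inside it (value of joint valve between 0.665 and 0.905 rad and value of joint reset_button below 0.001 m and z of driver_mid in the frame of tool_tray_in below 0.016 m and x of driver_mid in the frame of tool_tray_in between -0.03 and 0.03 m and y of driver_mid in the frame of tool_tray_in between -0.06 and 0.06 m and angle between driver_mid's own y axis and vertical between 1.47 and 1.67 rad and linear speed of yellow_driver below 0.02 m/s); the robot touches nothing.
It fails at once if the button is pressed (over 3 mm) while the valve is open by more than 9 degrees (value of joint reset_button above 0.003 m and value of joint valve above 0.15 rad).
It fails at once if a bystander (red screwdriver, green block or tin) is moved by more than 40 mm (distance of any of red_mid, lap_block, grease_tin from where it was at the start of the episode above 0.04 m).
It also fails if it takes over 72 s, if anything falls off the work surface, if the arm or the gripper's body presses on something with over 40 N, if the wrist force passes 120 N, or if a joint passes its speed limit or range.

## Robot

A 6-joint arm with a two-finger parallel gripper is mounted at the origin on a cart in front of the work surface, level with it; the furniture and walls round the work are solid. World frame = base frame: x ahead of the robot, y to its left, z up, the work surface at z = 0. Lengths are in m, angles in degrees, forces in N, time in s.
With the tool pointing down it reaches from about 0.375 to 0.9 m from the base axis. Payload 3.1 kg.
Tool frame: the origin (TCP) lies between the finger pads, 19 mm behind the fingertips; this is the grasp point; z points along the fingers, y is the line along which they close (so a half turn about z gives the same grasp; the last joint's range is limited). The gripper opens to 87 mm and grips with 3 to 60 N. Pads are 19 mm wide; open, the fingers measure 117 mm over their backs; the gripper's body (75 mm by 190 mm) begins 51 mm behind the grasp point.
Start: joints at [-51.767, 30.224, 82.088, -0, 67.689, -10.227], TCP at [0.468, -0.414, 0.241] pointing down, gripper open.
Joint ranges: [-176.69, 176.69], [-43.24, 126.21], [12.49, 139.97], [-82, 262], [0, 151.66], [-163.58, 163.58]. Speed limits (degrees/s): [159.86, 159.86, 180, 180, 180, 180].

## Interface

Orientations are given as a 3x3 rotation matrix whose columns are the frame's x, y, z axes.
In Python, from rig import readout, viewer, ticket gives the robot as it stands.
- The arm moves only by the tool send_rows, never from a script. Its argument "moves" is a list of rows, each a list of 6 numbers: the shift along the tool's x, y, z in units of 250 mm (1.0 is 250 mm), then the turn, a rotation vector about the tool's x, y, z in units of 90 degrees (1.0 is 90 degrees). A call has 1 to 12 rows; each row is the pose to reach, as a shift and turn from the pose commanded when the call began, along the tool's axes at that moment; what a row does not reach only later rows make up. A row lasts 1/10 s, in which the tool goes at most 50 mm and 8.59 degrees, less where a joint would pass 70% of its speed; a pose out of reach is approached as far as the arm can. A call with a number of a shift or a turn outside -1 to 1 is refused whole. A call with a gripper value outside its range is refused whole. "grip" is the opening, from 0 (shut) to 1 (fully open), set as the call begins (left out, the last holds). The fingers move at their own pace and stop on an object; the grip force is fixed at half the most. Time passes only in rows, so rows that repeat a pose let the fingers close. It gives the time, the measured TCP pose, the force, the opening and the grip force at its end, in the units of the state.
- readout.read_state(): the state, without advancing time (a new reading comes with each control period).
- viewer.capture(name): name is "scene" or "top"; returns (picture, depth): 400x640x3 uint8, red, green, blue; 400x640 float32, m along the optical axis (not along the pixel's ray), 0 where there is no reading.
- viewer.camera_info(name): a dict with "fx", "fy", "cx", "cy" (pixels), "distortion" ([k1, k2, p1, p2, k3] as OpenCV has them; the pictures are not rectified), "R" (3x3) and "t" (3): a world point X has camera coordinates R X + t. Camera axes: x right, y down, z forward; pixel columns grow to the right and rows downward; lengths in m; the calibration is good to about 2 mm. A picture is of the moment at which its call begins. camera_info takes no time and is no camera call.
- ticket.hand_in(): hands the job in; it is judged then, once.
The state is a dict: "time_s": time; "joint_positions": joint angles; "qvel": joint speeds; "tau": joint torques, N m; "position": TCP position; "tcp_rot": TCP orientation; "force": force on the tool from outside, world axes, zero at the start; "moment": the same for the moment, N m; "opening": opening from 0.0 (shut) to 1.0 (fully open); "grasp_force": force on a finger pad.
Only numpy, scipy, OpenCV 4.12 (cv2) and the standard library are available. Lean on these libraries where they do the work, as an engineer would, in place of code of your own. Each camera call takes 0.05 s, during which the arm holds its last target. There are 200 camera calls.

## Working session

There is one attempt and no reset: what is moved stays moved. The work goes in short steps, Python scripts to look and compute and a tool call to move; the robot and the scene stay as the last step left them, time stands still between calls to the robot, and variables do not carry over. Pictures are saved under pics/ and viewed, at most 11 in all, crops included, and the job is handed in when it is done.

Besides the shell and the picture viewer there is one more tool, called after ">>>" as name([rows], argument=value, ...), one row to a line, values as JSON. send_rows: Moves the arm, as the interface text tells. Shifts and turns lie within -1 to 1; 1 stands for 250 mm of shift or 90 degrees of turn. Its arguments: {"type":"object","properties":{"moves":{"type":"array"},"grip":{"type":"number"}},"required":["moves"]}

```bash
mkdir -p pics; ls
python3 - <<'E'
from rig import readout, viewer
import cv2,numpy as np
for n in ("scene","top"):
    p,d=viewer.capture(n); i=viewer.camera_info(n)
    cv2.imwrite(f"pics/{n}0.png",cv2.cvtColor(p,cv2.COLOR_RGB2BGR)); np.savez(f"{n}0.npz",p=p,d=d)
    print(n,{k:np.round(v,4).tolist() for k,v in i.items()})
print(readout.read_state())
E
```

```text
pics
scene {'fx': 453.6592, 'fy': 453.6592, 'cx': 314.9285, 'cy': 203.7828, 'distortion': [-0.0888, 0.0, 0.0, 0.0, 0.0], 'R': [[0.7839, -0.6206, 0.0164], [-0.4067, -0.5333, -0.7418], [0.4691, 0.5748, -0.6705]], 't': [-0.4769, 0.2542, 1.2377]}
top {'fx': 469.5934, 'fy': 469.5934, 'cx': 309.4816, 'cy': 197.651, 'distortion': [-0.0615, 0.0, 0.0, 0.0, 0.0], 'R': [[0.0127, -0.9999, -0.0009], [-0.9892, -0.0125, -0.1461], [0.146, 0.0028, -0.9893]], 't': [-0.0718, 0.5528, 1.4996]}
{'time_s': 0.1, 'joint_positions': array([-5.17653421e+01,  3.02738686e+01,  8.21498971e+01, -1.69599473e-03,
        6.76909458e+01, -1.02293670e+01]), 'qvel': array([-0.02799157,  0.01536286, -0.11347534,  0.08870031, -0.02927842,
        0.02858455]), 'tau': array([-1.39278827e-04, -4.40984201e+01, -1.77150357e+01,  6.34060241e-02,
        5.33446530e-02, -5.22042058e-05]), 'position': array([ 0.46743405, -0.41392143,  0.24036228]), 'tcp_rot': array([[ 6.63081951e-01,  7.48545748e-01, -1.26057193e-03],
       [ 7.48546738e-01, -6.63080208e-01,  1.55565970e-03],
       [ 3.28622160e-04, -1.97512688e-03, -9.99997995e-01]]), 'force': array([ 0.06396183, -0.39878904,  0.60125179]), 'moment': array([-0.03332011, -0.02640906,  0.01345385]), 'grasp_force': 0.0, 'opening': 1.0022613252061674}
```

View pics/scene0.png

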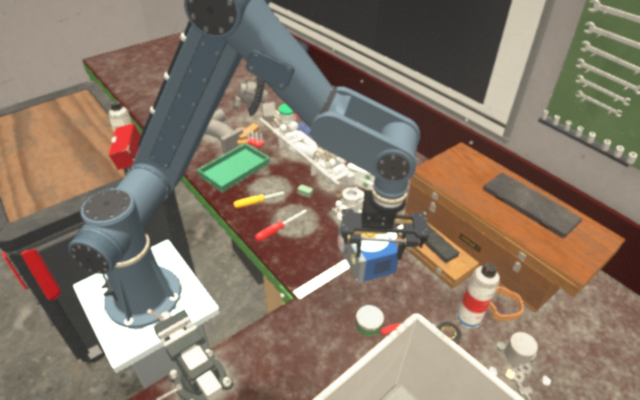

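View pics/top0.png

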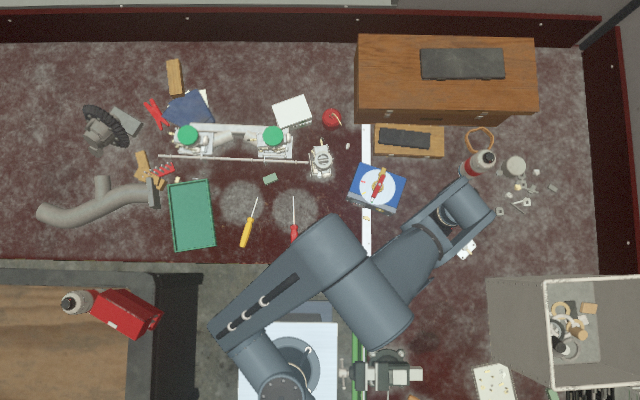

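The scene view shows the tray at (234,167), the yellow driver at (258,200) and the tester at (378,260), partly hidden by the gripper. The top view shows the tester at (377,186) with its handle running roughly up and down, the yellow driver from handle (246,235) to tip (257,199), and the tray at (192,215).

```bash
cat > h.py <<'E'
import numpy as np, cv2
from rig import viewer, readout
def ray(n,uv):
    i=viewer.camera_info(n); K=np.array([[i['fx'],0,i['cx']],[0,i['fy'],i['cy']],[0,0,1]])
    q=cv2.undistortPoints(np.array(uv,float).reshape(-1,1,2),K,np.array(i['distortion'],float)).reshape(-1,2)
    R=np.array(i['R']);t=np.array(i['t'])
    return -R.T@t, np.c_[q,np.ones(len(q))]@R
def plane(n,uv,z):
    c,d=ray(n,uv); return c+d*((z-c[2])/d[:,2])[:,None]
def tri(uv1,uv2):
    c1,a=ray("top",uv1);c2,b=ray("scene",uv2);out=[]
    for x,y in zip(a,b):
        s=np.linalg.lstsq(np.c_[x,-y],c2-c1,rcond=None)[0]; p=c1+s[0]*x;q=c2+s[1]*y
        out.append(np.r_[(p+q)/2,np.linalg.norm(p-q)])
    return np.array(out)
def depthpts(n,uv,d):
    c,r=ray(n,uv); return c+r*np.array([d[int(round(v)),int(round(u))] for u,v in uv])[:,None]
def mask(p,lo,hi,box):
    h=cv2.cvtColor(p,cv2.COLOR_RGB2HSV); m=cv2.inRange(h,np.array(lo),np.array(hi))
    z=np.zeros_like(m);x0,y0,x1,y1=box;z[y0:y1,x0:x1]=m[y0:y1,x0:x1];return z
def load(n): f=np.load(n);return f['p'],f['d']
E
python3 - <<'E'
from h import *
p,d=load('top0.npz'); s,ds=load('scene0.npz')
def rect(m):
    c=max(cv2.findContours(m,0,1)[0],key=cv2.contourArea); return cv2.boxPoints(cv2.minAreaRect(c)),cv2.contourArea(c)
for name,lo,hi,bt,bs in [("yellow",(18,120,100),(35,255,255),(230,190,270,255),(225,185,290,215)),("tray",(60,90,40),(90,255,255),(160,170,225,260),(190,140,280,195)),("blue",(100,120,60),(125,255,255),(335,150,420,220),(340,220,410,285)),("red",(0,150,100),(8,255,255),(362,165,395,205),(350,225,400,255))]:
    for n,im,dd,b in(("top",p,d,bt),("scene",s,ds,bs)):
        m=mask(im,lo,hi,b)
        if not m.any(): print(name,n,'none');continue
        r,a=rect(m);ys,xs=np.nonzero(m);P=depthpts(n,np.c_[xs,ys],dd)
        print(name,n,a,np.round(r,1).tolist(),'z pct',np.round(np.percentile(P[:,2],[5,50,95]),3),'med',np.round(np.median(P,0),3))
a=cv2.resize(p[150:225,325:425],None,fx=6,fy=6,interpolation=cv2.INTER_CUBIC)
b=cv2.resize(p[165:265,160:290],None,fx=4,fy=4,interpolation=cv2.INTER_CUBIC)
b=b[:, :]
c=np.zeros((600,800,3),np.uint8); c[:450,:600]=a
cv2.imwrite('pics/crop1.png',a[...,::-1]); cv2.imwrite('pics/crop2.png',b[...,::-1])
E
```

```text
yellow top 176.0 [[237.89999389648438, 245.3000030517578], [247.60000610351562, 216.1999969482422], [254.1999969482422, 218.39999389648438], [244.5, 247.5]] z pct [0.01  0.019 0.027] med [0.44  0.143 0.019]
yellow scene 198.5 [[232.8000030517578, 200.3000030517578], [262.5, 192.89999389648438], [264.3999938964844, 200.60000610351562], [234.8000030517578, 208.10000610351562]] z pct [0.    0.017 0.025] med [0.437 0.14  0.017]
tray top 2395.0 [[165.5, 185.8000030517578], [207.0, 179.89999389648438], [216.39999389648438, 245.5], [174.89999389648438, 251.39999389648438]] z pct [0.008 0.014 0.038] med [0.487 0.327 0.014]
tray scene 1518.5 [[197.5, 169.39999389648438], [256.6000061035156, 137.60000610351562], [270.5, 163.5], [211.5, 195.3000030517578]] z pct [0.012 0.017 0.039] med [0.488 0.333 0.017]
blue top 238.0 [[348.79998779296875, 190.1999969482422], [359.6000061035156, 161.5], [377.0, 168.0], [366.20001220703125, 196.6999969482422]] z pct [0.095 0.1   0.106] med [ 0.597 -0.268  0.1  ]
blue scene 293.5 [[360.5, 261.8999938964844], [366.8999938964844, 236.5], [399.3999938964844, 244.60000610351562], [393.0, 270.0]] z pct [0.063 0.099 0.103] med [ 0.571 -0.347  0.099]
red top 1.5 [[379.0, 179.0], [382.0, 179.0], [382.0, 180.0], [379.0, 180.0]] z pct [0.144 0.149 0.153] med [ 0.589 -0.278  0.149]
red scene none
```

View pics/crop1.png

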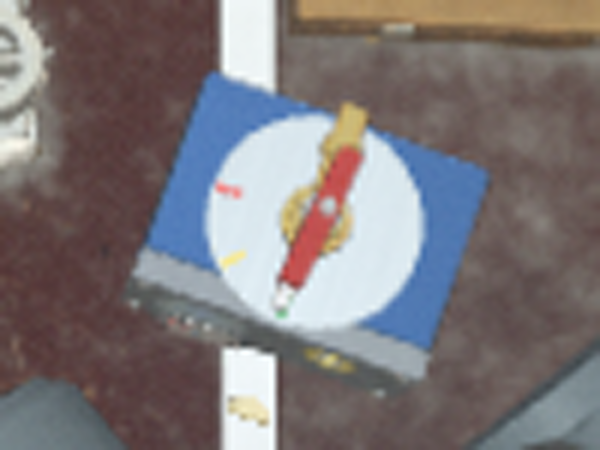

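View pics/crop2.png

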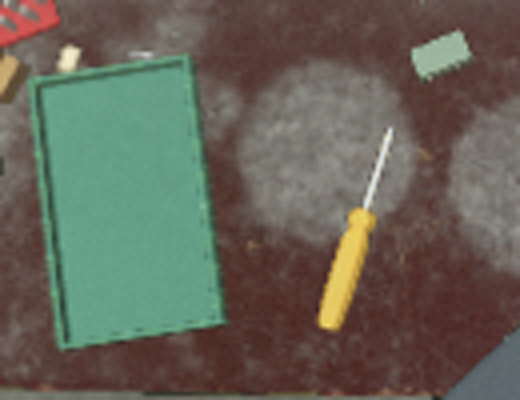

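The tester crop shows the handle at the green tick, so the valve is fully open with its pointer towards the front. The red and yellow ticks are on the left at crop (229,191) and (233,258). The second crop shows the tray, and the driver's shank tip at crop (390,129). I'll move the gripper left so the scene camera can see the tester.

>>> send_rows([
  [0.89,-0.89,-0.24,0,0,0],
  [0.89,-0.89,-0.24,0,0,0],
  [0.89,-0.89,-0.24,0,0,0],
  [0.89,-0.89,-0.24,0,0,0],
  [0.89,-0.89,-0.24,0,0,0],
  [0.89,-0.89,-0.24,0,0,0],
  [0.89,-0.89,-0.24,0,0,0],
  [0.89,-0.89,-0.24,0,0,0],
  [0.89,-0.89,-0.24,0,0,0],
])

```text
time_s: 1.0
position: [0.4489, -0.1004, 0.3012]
tcp_rot: [[0.662, 0.749, 0.0], [0.749, -0.662, -0.001], [-0.0, 0.001, -1.0]]
force: [0.4, -0.8, 0.6]
opening: 0.999
grasp_force: 0.0
```

Run:
```python
from h import *
for n in ("scene","top"):
    p,d=viewer.capture(n); np.savez(f"{n}1.npz",p=p,d=d)
s,_=load('scene1.npz');t,_=load('top1.npz')
a=cv2.resize(s[210:300,330:420],None,fx=6,fy=6,interpolation=cv2.INTER_CUBIC)
cv2.imwrite('pics/crop3.png',a[...,::-1])
print(readout.read_state()['position'])
```

```text
[ 0.44907569 -0.10141854  0.30093699]
```

View pics/crop3.png

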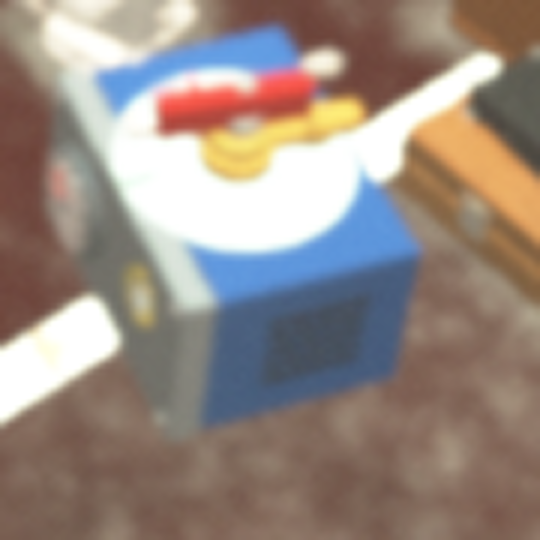

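The scene crop shows the button's yellow ring at (138,295), the back corners of the lid at (280,27) and (420,252), and the red handle from (160,110) to (310,90). Next I'll triangulate these points.

Run:
```python
from h import *
s,ds=load('scene1.npz');t,dt=load('top1.npz')
T=lambda c:((np.array(c)+.5)/6-.5+[325,150]); S=lambda c:((np.array(c)+.5)/6-.5+[330,210])
np.set_printoptions(precision=4,suppress=True)
print('BL,BR,btn,screw',tri([T((210,72)),T((490,175)),T((328,358)),T((327,205))],[S((280,27)),S((420,252)),S((138,295)),S((240,92))]))
print('ring depth',depthpts('scene',[S((138,295))],ds),depthpts('top',[T((328,358))],dt))
# top lid lines from blue mask
hs=cv2.cvtColor(t,cv2.COLOR_RGB2HSV)
m=mask(t,(100,100,60),(125,255,255),(335,150,420,215))
ys,xs=np.nonzero(m);P=depthpts('top',np.c_[xs,ys],dt);ok=abs(P[:,2]-.1)<.012
Q=plane('top',np.c_[xs,ys][ok],.1)[:,:2]
r=cv2.minAreaRect(Q.astype(np.float32)); print('blue lid rect',r)
# best yaw: tester x axis
for nm,lo,hi,bt,bs,z in [("redT",(0,130,90),(10,255,255),(365,168,390,202),(350,220,390,236),.149)]:
    for n,im,dd,b in(("top",t,dt,bt),("scene",s,ds,bs)):
        m=mask(im,lo,hi,b)|mask(im,(170,130,90),(180,255,255),b); ys,xs=np.nonzero(m)
        D=depthpts(n,np.c_[xs,ys],dd);ok=D[:,2]>.135;Q=plane(n,np.c_[xs,ys][ok],z)[:,:2]
        r=cv2.minAreaRect(Q.astype(np.float32)); v=cv2.fitLine(Q.astype(np.float32),2,0,.01,.01).ravel()
        print(nm,n,len(xs),np.percentile(D[:,2],[5,50,95]),r,'line',v,np.degrees(np.arctan2(v[1],v[0])))
# driver
for n,im,dd,b in(("top",t,dt,(230,190,270,255)),("scene",s,ds,(225,185,290,215))):
    m=mask(im,(18,120,100),(35,255,255),b);ys,xs=np.nonzero(m)
    Q=plane(n,np.c_[xs,ys],.012)[:,:2].astype(np.float32); v=cv2.fitLine(Q,2,0,.01,.01).ravel()
    print('drv',n,cv2.minAreaRect(Q),v,np.degrees(np.arctan2(v[1],v[0])))
B=lambda c:((np.array(c)+.5)/4-.5+[160,165])
print('tip',plane('top',[B((390,129))],.011), 'butt',plane('top',[B((329,329))],.011))
# tray
for n,im,dd,b in(("top",t,dt,(160,170,225,260)),("scene",s,ds,(190,140,280,200))):
    m=mask(im,(60,90,30),(90,255,255),b);ys,xs=np.nonzero(m);D=depthpts(n,np.c_[xs,ys],dd)
    f=abs(D[:,2]-.014)<.008;print('floor z',np.median(D[f,2]),'tray floor',cv2.minAreaRect(D[f][:,:2].astype(np.float32)))
    f=abs(D[:,2]-.039)<.006;print('rim z',np.median(D[f,2]),cv2.minAreaRect(D[f][:,:2].astype(np.float32)))
# outer rim corners via top
print('tray rim corners',plane('top',[B((32,80)),B((188,57)),B((226,322)),B((63,349))],.039)[:,:2])
```

```text
BL,BR,btn,screw [[ 0.6636 -0.2235  0.098   0.0003]
 [ 0.6095 -0.3719  0.0985  0.0006]
 [ 0.5144 -0.2897  0.0611  0.0029]
 [ 0.5822 -0.277   0.1443  0.0048]]
ring depth [[ 0.5187 -0.2837  0.0523]] [[ 0.5163 -0.2913  0.0558]]
blue lid rect ((0.5901883840560913, -0.2799724340438843), (0.15838590264320374, 0.1015995666384697), 70.33779907226562)
redT top 79 [0.1448 0.1484 0.1529] ((0.5778210163116455, -0.2751958668231964), (0.012860133312642574, 0.07557465136051178), 65.55496978759766) line [ 0.9106 -0.4134  0.5774 -0.274 ] -24.417192
redT scene 139 [0.1337 0.1444 0.1505] ((0.5714558362960815, -0.28196802735328674), (0.02407120354473591, 0.07277007400989532), 62.81220626831055) line [ 0.9157 -0.4019  0.5715 -0.2832] -23.6969
drv top ((0.440483421087265, 0.1438838094472885), (0.023238757625222206, 0.10226137936115265), 73.29395294189453) [ 0.9625 -0.2712  0.4409  0.1437] -15.7354965
drv scene ((0.43984851241111755, 0.14573216438293457), (0.04022781923413277, 0.10614053159952164), 73.72066497802734) [ 0.967  -0.2549  0.4393  0.1452] -14.767679
tip [[0.5584 0.1105 0.011 ]] butt [[0.3911 0.1562 0.011 ]]
floor z 0.013731900797031793 tray floor ((0.4926620125770569, 0.3241017162799835), (0.22001799941062927, 0.13123737275600433), 9.922782897949219)
rim z 0.038690934970502355 ((0.4923225939273834, 0.32387807965278625), (0.22384093701839447, 0.13482624292373657), 9.558849334716797)
floor z 0.015556298329892915 tray floor ((0.4917061924934387, 0.3271518051624298), (0.22762899100780487, 0.1412106305360794), 9.637511253356934)
rim z 0.03767925714467424 ((0.4893103837966919, 0.32014477252960205), (0.22406430542469025, 0.13811330497264862), 9.478400230407715)
tray rim corners [[0.5916 0.4062]
 [0.6125 0.2768]
 [0.3944 0.2361]
 [0.3704 0.3684]]
```

```bash
cat >> h.py <<'E'
from scipy.spatial.transform import Rotation as Ro
def rel(pos,yaw):
    """units from the present pose to TCP pos, tool down, tool-y yaw (deg)"""
    s=readout.read_state();R=np.array(s['tcp_rot']);y=np.radians(yaw)
    Y=np.array([np.cos(y),np.sin(y),0]);Z=np.array([0,0,-1.]);G=np.c_[np.cross(Y,Z),Y,Z]
    print('t',round(s['time_s'],1),'move',np.round(R.T@(np.array(pos)-s['position'])/.25,3),'turn',np.round(Ro.from_matrix(R.T@G).as_rotvec()/(np.pi/2),3))
E
python3 -c "
from h import *
rel((.582,-.277,.22),67)"
```

```text
t 1.1 move [-0.172  0.864  0.324] turn [-0.     0.    -1.207]
```

>>> send_rows([
  [-0.175,0.864,0.32,0,0,-1],
  [-0.175,0.864,0.32,0,0,-1],
  [-0.175,0.864,0.32,0,0,-1],
  [-0.175,0.864,0.32,0,0,-1],
  [-0.175,0.864,0.32,0,0,-1],
  [-0.175,0.864,0.32,0,0,-1],
  [-0.175,0.864,0.32,0,0,-1],
  [-0.175,0.864,0.32,0,0,-1],
  [-0.175,0.864,0.32,0,0,-1],
  [-0.175,0.864,0.32,0,0,-1],
  [-0.175,0.864,0.32,0,0,-1],
])

```text
time_s: 2.2
position: [0.5809, -0.2784, 0.2201]
tcp_rot: [[-0.75, 0.662, -0.001], [0.662, 0.75, 0.0], [0.001, -0.0, -1.0]]
force: [-0.2, 0.1, -0.7]
opening: 1.002
grasp_force: 0.0
```

```bash
python3 -c "
from h import *
rel((.582,-.277,.147),67)"
```

```text
t 2.2 move [0.    0.007 0.292] turn [-0.    -0.001 -0.205]
```

>>> send_rows([
  [0,0.007,0.1,0,0,-0.1],
  [0,0.007,0.1,0,0,-0.205],
  [0,0.007,0.18,0,0,-0.205],
  [0,0.007,0.24,0,0,-0.205],
  [0,0.007,0.27,0,0,-0.205],
  [0,0.007,0.292,0,0,-0.205],
  [0,0.007,0.292,0,0,-0.205],
])

```text
time_s: 2.9
position: [0.5822, -0.2752, 0.1473]
tcp_rot: [[-0.92, 0.393, -0.001], [0.393, 0.92, 0.001], [0.002, 0.0, -1.0]]
force: [-0.3, 0.5, 0.4]
opening: 1.002
grasp_force: 0.0
```

>>> send_rows([
  [0,0,0,0,0,0],
  [0,0,0,0,0,0],
  [0,0,0,0,0,0],
  [0,0,0,0,0,0],
  [0,0,0,0,0,0],
  [0,0,0,0,0,0],
  [0,0,0,0,0,0],
  [0,0,0,0,0,0],
], grip=0)

```text
time_s: 3.7
position: [0.5826, -0.275, 0.1482]
tcp_rot: [[-0.92, 0.392, -0.0], [0.392, 0.92, 0.0], [0.0, 0.0, -1.0]]
force: [-0.5, -0.2, 0.5]
opening: 0.36
grasp_force: 0.0
```

>>> send_rows([
  [0,0,0,0,0,0],
  [0,0,0,0,0,0],
  [0,0,0,0,0,0],
  [0,0,0,0,0,0],
  [0,0,0,0,0,0],
], grip=0)

```text
time_s: 4.2
position: [0.582, -0.2765, 0.1482]
tcp_rot: [[-0.92, 0.392, -0.001], [0.392, 0.92, -0.002], [0.0, -0.003, -1.0]]
force: [-3.4, -4.4, -0.1]
opening: 0.227
grasp_force: 30.0
```

>>> send_rows([
  [0,0,0,0,0,0.09],
  [0,0,0,0,0,0.18],
  [0,0,0,0,0,0.27],
  [0,0,0,0,0,0.36],
  [0,0,0,0,0,0.45],
  [0,0,0,0,0,0.54],
  [0,0,0,0,0,0.63],
  [0,0,0,0,0,0.72],
  [0,0,0,0,0,0.81],
  [0,0,0,0,0,0.88],
  [0,0,0,0,0,0.93],
  [0,0,0,0,0,0.97],
])

```text
time_s: 5.4
position: [0.5827, -0.2762, 0.1482]
tcp_rot: [[0.35, 0.937, 0.0], [0.937, -0.35, -0.002], [-0.002, 0.001, -1.0]]
force: [-0.0, -3.1, -1.8]
opening: 0.226
grasp_force: 30.0
```

Run:
```python
from h import *
s=readout.read_state();print(s['moment'],s['force'],s['opening'],np.degrees(np.arctan2(s['tcp_rot'][1][1],s['tcp_rot'][0][1])))
p,d=viewer.capture('top');np.savez('top2.npz',p=p,d=d)
q,_=viewer.capture('scene')
a=cv2.resize(p[140:230,325:425],None,fx=4,fy=4,interpolation=cv2.INTER_CUBIC);b=cv2.resize(q[210:300,330:430],None,fx=4,fy=4,interpolation=cv2.INTER_CUBIC)
cv2.imwrite('pics/c4.png',np.hstack([a,b])[...,::-1])
```

```text
[-0.64017198  0.10067296  0.35404042] [-1.03956818e-03 -3.07223537e+00 -1.80341625e+00] 0.22614127722393768 -20.499288075638457
```

View pics/c4.png

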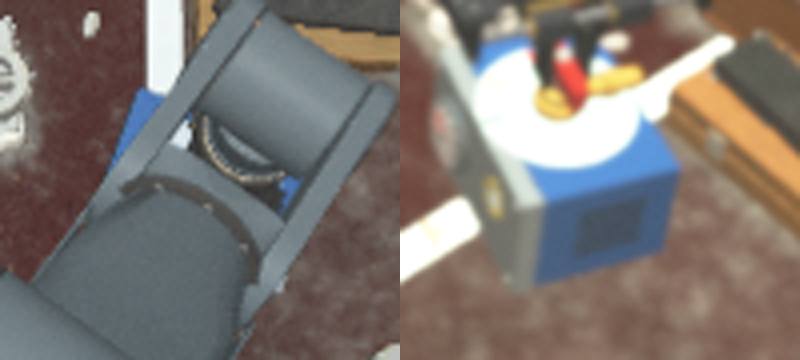

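The handle has turned with the gripper: in the right half its tail points towards the camera at (570,80). I'll press a little further to confirm it is at the stop.

>>> send_rows([
  [0,0,0,0,0,0.02],
  [0,0,0,0,0,0.04],
  [0,0,0,0,0,0.05],
  [0,0,0,0,0,0.05],
  [0,0,0,0,0,0.05],
])

```text
time_s: 6.0
position: [0.5831, -0.2755, 0.1483]
tcp_rot: [[0.42, 0.907, 0.001], [0.907, -0.42, -0.001], [-0.0, 0.001, -1.0]]
force: [1.5, -3.8, -2.1]
opening: 0.225
grasp_force: 30.0
```

Run:
```python
from h import *
s=readout.read_state();print(s['moment'],s['force'],s['opening'],np.degrees(np.arctan2(s['tcp_rot'][1][1],s['tcp_rot'][0][1])))
```

```text
[-0.76314929 -0.15164908  0.2370164 ] [ 1.47855041 -3.8266066  -2.12624653] 0.2246604482190455 -24.840715020435585
```

>>> send_rows([
  [0,0,0,0,0,0.03],
  [0,0,0,0,0,0.06],
  [0,0,0,0,0,0.06],
  [0,0,0,0,0,0.06],
])

```text
time_s: 6.4
position: [0.5835, -0.2749, 0.1483]
tcp_rot: [[0.503, 0.864, 0.002], [0.864, -0.503, -0.0], [0.001, 0.002, -1.0]]
force: [4.5, -2.3, -3.6]
opening: 0.224
grasp_force: 30.0
```

Run:
```python
from h import *
s=readout.read_state();print(s['moment'],s['force'],s['opening'],np.degrees(np.arctan2(s['tcp_rot'][1][1],s['tcp_rot'][0][1])))
```

```text
[-0.39883818 -0.5948984   0.30136406] [ 4.49250401 -2.34047541 -3.56205939] 0.2237408083016873 -30.218893033585463
```

>>> send_rows([
  [0,0,0,0,0,0],
  [0,0,0,0,0,0],
  [0,0,0,0,0,0],
  [0,0,0,0,0,0],
  [0,0,-0.1,0,0,0],
  [0,0,-0.3,0,0,0],
  [0.2,-0.1,-0.4,0,0,0],
  [0.4,-0.3,-0.4,0,0,0],
  [0.6,-0.5,-0.4,0,0,0],
  [0.8,-0.7,-0.4,0,0,0],
  [0.9,-0.8,-0.4,0,0,0],
  [0.9,-0.8,-0.4,0,0,0],
], grip=0.6)

```text
time_s: 7.6
position: [0.5239, 0.0149, 0.2484]
tcp_rot: [[0.505, 0.863, -0.001], [0.863, -0.505, 0.0], [-0.0, -0.001, -1.0]]
force: [-0.0, 1.4, 0.2]
opening: 0.6
grasp_force: 0.0
```

Run:
```python
from h import *
p,d=viewer.capture('top');np.savez('top3.npz',p=p,d=d)
q,_=viewer.capture('scene')
a=cv2.resize(p[140:230,325:425],None,fx=4,fy=4,interpolation=cv2.INTER_CUBIC);b=cv2.resize(q[210:300,330:430],None,fx=4,fy=4,interpolation=cv2.INTER_CUBIC)
cv2.imwrite('pics/c5.png',np.hstack([a,b])[...,::-1])
m=mask(p,(0,130,90),(10,255,255),(355,160,400,205))|mask(p,(170,130,90),(180,255,255),(355,160,400,205)); ys,xs=np.nonzero(m)
D=depthpts('top',np.c_[xs,ys],d);ok=D[:,2]>.13;Q=plane('top',np.c_[xs,ys][ok],.149)[:,:2].astype(np.float32)
v=cv2.fitLine(Q,2,0,.01,.01).ravel();print(ok.sum(),cv2.minAreaRect(Q),v,np.degrees(np.arctan2(v[1],v[0])))
rel((.4445,.1415,.12),74.75)
```

```text
76 ((0.5829997658729553, -0.2715066969394684), (0.07145192474126816, 0.01285837683826685), 71.9528579711914) [ 0.33401716  0.942567    0.58353007 -0.27004442] 70.48721
t 7.7 move [ 0.272 -0.509  0.516] turn [-0.002 -0.003 -1.163]
```

View pics/c5.png

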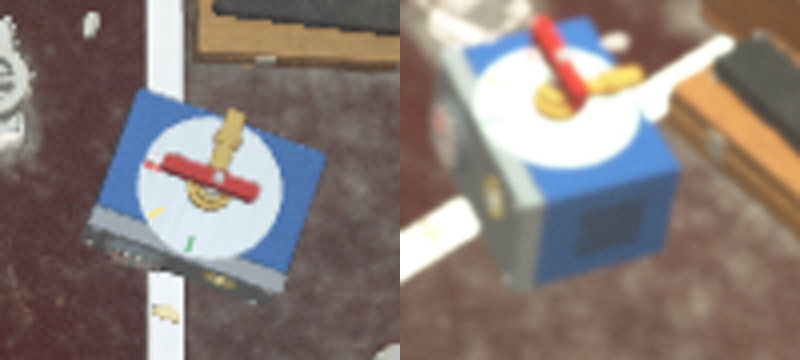

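The handle now lies at the red tick at 70.5°, with the tester's own +y at about 70°, so the valve is shut. Now the driver.

>>> send_rows([
  [0.272,-0.509,0.3,0,0,-1],
  [0.272,-0.509,0.3,0,0,-1],
  [0.272,-0.509,0.3,0,0,-1],
  [0.272,-0.509,0.3,0,0,-1],
  [0.272,-0.509,0.516,0,0,-1],
  [0.272,-0.509,0.516,0,0,-1],
  [0.272,-0.509,0.516,0,0,-1],
  [0.272,-0.509,0.516,0,0,-1],
  [0.272,-0.509,0.516,0,0,-1],
  [0.272,-0.509,0.516,0,0,-1],
  [0.272,-0.509,0.516,0,0,-1],
], grip=0.7)

```text
time_s: 8.8
position: [0.4501, 0.1352, 0.1193]
tcp_rot: [[-0.865, 0.501, -0.0], [0.501, 0.865, -0.0], [0.0, -0.0, -1.0]]
force: [-1.0, 0.3, 1.0]
opening: 0.7
grasp_force: 0.0
```

Run:
```python
from h import *
rel((.4445,.1418,.0215),74.9)
```

```text
t 8.8 move [0.033 0.012 0.391] turn [-0.    -0.    -0.166]
```

>>> send_rows([
  [0.033,0.012,0.1,0,0,-0.09],
  [0.033,0.012,0.2,0,0,-0.166],
  [0.033,0.012,0.22,0,0,-0.166],
  [0.033,0.012,0.22,0,0,-0.166],
])

```text
time_s: 9.2
position: [0.444, 0.1422, 0.0637]
tcp_rot: [[-0.963, 0.268, -0.002], [0.268, 0.963, -0.0], [0.002, -0.001, -1.0]]
force: [0.3, -0.0, 0.7]
opening: 0.698
grasp_force: 0.0
```

Run:
```python
from h import *
rel((.4445,.1418,.0215),74.9)
```

```text
t 9.2 move [-0.003 -0.001  0.169] turn [-0.    -0.001 -0.005]
```

>>> send_rows([
  [-0.003,0,0.08,0,0,0],
  [-0.003,0,0.14,0,0,0],
  [-0.003,0,0.165,0,0,0],
  [-0.003,0,0.169,0,0,0],
  [-0.003,0,0.169,0,0,0],
])

```text
time_s: 9.7
position: [0.4453, 0.1424, 0.0226]
tcp_rot: [[-0.964, 0.265, 0.001], [0.265, 0.964, 0.0], [-0.001, 0.0, -1.0]]
force: [-0.1, -0.3, -0.4]
opening: 0.701
grasp_force: 0.0
```

>>> send_rows([
  [0,0,0,0,0,0],
  [0,0,0,0,0,0],
  [0,0,0,0,0,0],
  [0,0,0,0,0,0],
  [0,0,0,0,0,0],
  [0,0,0,0,0,0],
  [0,0,0,0,0,0],
  [0,0,0,0,0,0],
  [0,0,0,0,0,0],
], grip=0)

```text
time_s: 10.6
position: [0.4448, 0.1425, 0.022]
tcp_rot: [[-0.964, 0.265, 0.0], [0.265, 0.964, 0.0], [-0.0, 0.0, -1.0]]
force: [0.0, -0.1, 0.7]
opening: 0.259
grasp_force: 30.0
```

>>> send_rows([
  [0,0,-0.1,0,0,0],
  [0,0,-0.25,0,0,0],
  [0,0,-0.4,0,0,0],
  [0,0,-0.4,0,0,0],
  [0,0,-0.4,0,0,0],
])

```text
time_s: 11.1
position: [0.445, 0.1425, 0.1225]
tcp_rot: [[-0.964, 0.265, 0.002], [0.265, 0.964, 0.0], [-0.002, 0.001, -1.0]]
force: [0.1, 0.0, -1.5]
opening: 0.259
grasp_force: 30.0
```

Run:
```python
from h import *
rel((.3745,-.2389,.123),70)
```

```text
t 11.1 move [-0.132 -1.546 -0.003] turn [0.    0.001 0.052]
```

>>> send_rows([
  [-0.15,-0.2,0,0,0,0],
  [-0.15,-0.4,0,0,0,0],
  [-0.15,-0.6,0,0,0,0],
  [-0.15,-0.75,0,0,0,0],
  [-0.15,-0.87,0,0,0,0.05],
  [-0.15,-0.96,0,0,0,0.05],
  [-0.15,-1,0,0,0,0.05],
  [-0.15,-1,0,0,0,0.05],
])

```text
time_s: 11.9
position: [0.4141, -0.109, 0.1209]
tcp_rot: [[-0.94, 0.342, -0.002], [0.342, 0.94, 0.001], [0.002, 0.001, -1.0]]
force: [-0.1, -0.3, -0.2]
opening: 0.26
grasp_force: 30.0
```

Run:
```python
from h import *
rel((.3745,-.2389,.123),70)
```

```text
t 11.9 move [-0.029 -0.542 -0.009] turn [ 0.    -0.002  0.   ]
```

>>> send_rows([
  [0,-0.15,0,0,0,0],
  [0,-0.3,0,0,0,0],
  [-0.029,-0.45,0,0,0,0],
  [-0.029,-0.52,0,0,0,0],
  [-0.029,-0.542,0.08,0,0,0],
  [-0.029,-0.542,0.16,0,0,0],
  [-0.029,-0.542,0.19,0,0,0],
  [-0.029,-0.542,0.19,0,0,0],
  [-0.029,-0.542,0.19,0,0,0],
])

```text
time_s: 12.8
position: [0.3759, -0.2376, 0.0745]
tcp_rot: [[-0.941, 0.338, -0.0], [0.338, 0.941, 0.0], [0.0, 0.0, -1.0]]
force: [-0.6, 0.3, 0.3]
opening: 0.257
grasp_force: 30.0
```

Run:
```python
from h import *
for n in ("scene","top"):
    p,d=viewer.capture(n); np.savez(f"{n}4.npz",p=p,d=d)
s,_=load('scene4.npz');t,_=load('top4.npz')
a=cv2.resize(t[170:245,335:415],None,fx=5,fy=5,interpolation=cv2.INTER_CUBIC);b=cv2.resize(s[220:295,300:380],None,fx=5,fy=5,interpolation=cv2.INTER_CUBIC)
cv2.imwrite('pics/c6.png',np.hstack([a,b])[...,::-1])
print(readout.read_state()['position'])
```

```text
[ 0.37613999 -0.23820869  0.0750101 ]
```

View pics/c6.png

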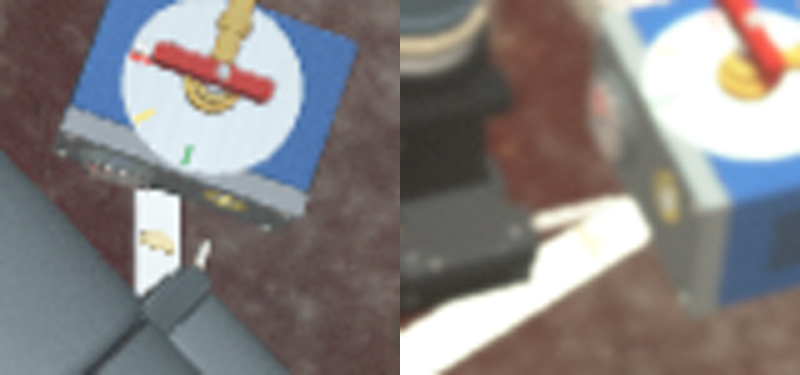

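In the top crop the tip is at (206,241) and the button ring at (224,200). In the scene crop the shank runs from (530,218) to about (612,203), and the ring is at (665,195). Next I'll triangulate tip and ring.

Run:
```python
from h import *
np.set_printoptions(precision=4,suppress=True)
T=lambda c:((np.array(c)+.5)/5-.5+[335,170]); S=lambda c:((np.array(c)+.5)/5-.5+[300,220])
tp=[T((207,240)),T((224,200))];sp=[S((212,203)),S((265,195))]
P=tri(tp,sp);print(P)
s=readout.read_state();pos=s['position']
x=np.array([np.cos(np.radians(-20)),np.sin(np.radians(-20))]);y=np.array([-x[1],x[0]])
for nm,q in(("tip-tcp tri",P[0,:2]-pos[:2]),("tip-tcp plane",plane('top',tp[:1],pos[2]-.011)[0,:2]-pos[:2]),("ring-tip tri",P[1,:2]-P[0,:2]),("ring-tip plane",(plane('top',tp[1:],.062)-plane('top',tp[:1],pos[2]-.011))[0,:2])): print(nm,q@x,q@y)
rx=-s['tcp_rot'][:,0];print('tool yaw fwd',np.degrees(np.arctan2(rx[1],rx[0])))
```

```text
[[ 0.4861 -0.278   0.0645  0.0046]
 [ 0.5134 -0.2901  0.0628  0.0021]]
tip-tcp tri 0.11695023665367561 0.00020102313289649892
tip-tcp plane 0.11930231542305858 -0.00042043668995889226
ring-tip tri 0.02980052207956986 -0.0020568925717671786
ring-tip plane 0.028610918778092836 -0.001788080642499339
tool yaw fwd -19.78757192273506
```

>>> send_rows([
  [0,-0.007,0.008,0,0,0],
  [0,-0.007,0.008,0,0,0],
  [-0.05,-0.007,0.008,0,0,0],
  [-0.09,-0.007,0.008,0,0,0],
  [-0.11,-0.007,0.008,0,0,0],
  [-0.13,-0.007,0.008,0,0,0],
  [-0.14,-0.007,0.008,0,0,0],
  [-0.14,-0.007,0.008,0,0,0],
])

```text
time_s: 13.7
position: [0.4081, -0.252, 0.0724]
tcp_rot: [[-0.941, 0.339, 0.0], [0.339, 0.941, -0.0], [-0.0, -0.0, -1.0]]
force: [-0.0, 0.5, -1.2]
opening: 0.261
grasp_force: 30.0
```

>>> send_rows([
  [-0.01,0,0,0,0,0],
  [-0.02,0,0,0,0,0],
  [-0.03,0,0,0,0,0],
  [-0.035,0,0,0,0,0],
  [-0.035,0,0,0,0,0],
  [-0.035,0,0,0,0,0],
])

```text
time_s: 14.3
position: [0.4154, -0.2542, 0.0722]
tcp_rot: [[-0.941, 0.339, -0.002], [0.339, 0.941, 0.001], [0.002, 0.001, -1.0]]
force: [-3.9, 0.5, -0.3]
opening: 0.262
grasp_force: 30.0
```

>>> send_rows([
  [-0.006,0,0,0,0,0],
  [-0.01,0,0,0,0,0],
  [-0.01,0,0,0,0,0],
  [-0.01,0,0,0,0,0],
  [-0.01,0,0,0,0,0],
  [-0.01,0,0,0,0,0],
  [-0.01,0,0,0,0,0],
  [-0.01,0,0,0,0,0],
])

```text
time_s: 15.1
position: [0.4167, -0.2544, 0.0721]
tcp_rot: [[-0.941, 0.339, -0.004], [0.339, 0.941, 0.003], [0.005, 0.002, -1.0]]
force: [-6.4, 1.3, -1.2]
opening: 0.261
grasp_force: 30.0
```

Run:
```python
from h import *
s=readout.read_state();print(s['force'],s['moment'],s['position'],s['grasp_force'])
```

```text
[-6.37525319  1.25223085 -1.21852082] [ 0.40166717  0.88922614 -0.08178932] [ 0.41672431 -0.25437349  0.07206633] 30.010926788672805
```

>>> send_rows([
  [-0.006,0,0,0,0,0],
  [-0.008,0,0,0,0,0],
  [-0.008,0,0,0,0,0],
  [-0.008,0,0,0,0,0],
  [-0.008,0,0,0,0,0],
  [-0.008,0,0,0,0,0],
])

```text
time_s: 15.7
position: [0.4171, -0.2539, 0.0717]
tcp_rot: [[-0.941, 0.339, -0.007], [0.339, 0.941, 0.006], [0.009, 0.003, -1.0]]
force: [-10.0, 2.2, -1.3]
opening: 0.262
grasp_force: 30.0
```

Run:
```python
from h import *
p,d=viewer.capture('top');q,_=viewer.capture('scene')
a=cv2.resize(p[170:245,335:415],None,fx=5,fy=5,interpolation=cv2.INTER_CUBIC);b=cv2.resize(q[220:295,300:380],None,fx=5,fy=5,interpolation=cv2.INTER_CUBIC)
cv2.imwrite('pics/c7.png',np.hstack([a,b])[...,::-1])
```

```text
(no output)
```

View pics/c7.png

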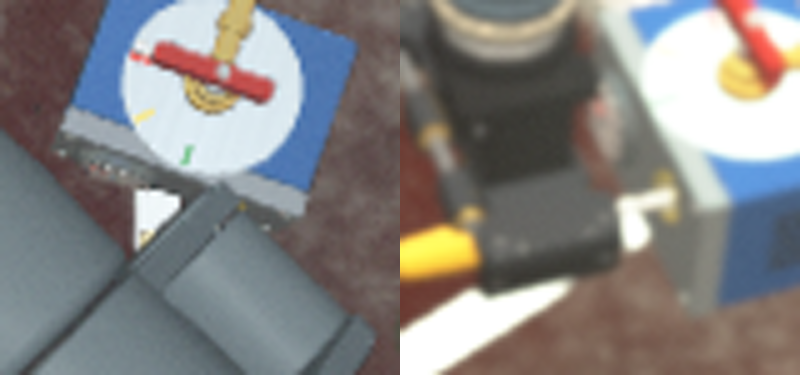

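The shank enters the ring at (665,195) in the scene crop, and the force rises to 10 N with almost no further travel. The button is fully in, so I'll retreat.

>>> send_rows([
  [0.04,0,0,0,0,0],
  [0.1,0,0,0,0,0],
  [0.18,0,0,0,0,0],
  [0.22,0,0,0,0,0],
  [0.22,0,-0.1,0,0,0],
  [0.22,0,-0.25,0,0,0],
  [0.18,0.15,-0.35,0,0,0],
  [0.1,0.35,-0.35,0,0,0],
  [0.04,0.55,-0.35,0,0,0],
  [-0.05,0.75,-0.35,0,0,0],
  [-0.05,0.9,-0.35,0,0,0],
  [-0.05,1,-0.35,0,0,0],
])

```text
time_s: 17.0
position: [0.5206, -0.0229, 0.1607]
tcp_rot: [[-0.941, 0.337, 0.006], [0.337, 0.941, -0.0], [-0.006, 0.002, -1.0]]
force: [-0.5, 0.2, -0.9]
opening: 0.262
grasp_force: 30.0
```

>>> send_rows([
  [0,0,0,0,0,0],
  [0,0,0,0,0,0],
])

```text
time_s: 17.2
position: [0.5179, -0.0254, 0.1602]
tcp_rot: [[-0.941, 0.338, 0.002], [0.338, 0.941, -0.001], [-0.002, -0.0, -1.0]]
force: [-0.3, -0.9, -1.0]
opening: 0.258
grasp_force: 30.0
```

Run:
```python
from h import *
rel((.462,.3187,.12),100)
```

```text
t 17.2 move [0.676 1.22  0.159] turn [-0.     0.001 -0.331]
```

>>> send_rows([
  [0.1,0.18,0,0,0,-0.05],
  [0.2,0.36,0,0,0,-0.12],
  [0.3,0.53,0,0,0,-0.2],
  [0.4,0.7,0,0,0,-0.28],
  [0.48,0.85,0,0,0,-0.331],
  [0.54,0.95,0,0,0,-0.331],
  [0.56,1,0,0,0,-0.331],
  [0.56,1,0,0,0,-0.331],
  [0.56,1,0,0,0,-0.331],
])

```text
time_s: 18.1
position: [0.4709, 0.2556, 0.1599]
tcp_rot: [[-0.985, -0.171, 0.0], [-0.171, 0.985, -0.001], [-0.0, -0.001, -1.0]]
force: [-0.3, 0.7, -0.6]
opening: 0.26
grasp_force: 30.0
```

Run:
```python
from h import *
rel((.462,.3187,.075),100)
```

```text
t 18.1 move [-0.008  0.255  0.34 ] turn [-0.     0.    -0.001]
```

>>> send_rows([
  [-0.008,0.1,0,0,0,0],
  [-0.008,0.2,0.05,0,0,0],
  [-0.008,0.255,0.15,0,0,0],
  [-0.008,0.255,0.28,0,0,0],
  [-0.008,0.255,0.34,0,0,0],
  [-0.008,0.255,0.34,0,0,0],
  [-0.008,0.255,0.34,0,0,0],
])

```text
time_s: 18.8
position: [0.4621, 0.3188, 0.075]
tcp_rot: [[-0.985, -0.17, -0.0], [-0.17, 0.985, -0.0], [0.0, -0.0, -1.0]]
force: [0.2, 0.5, -1.0]
opening: 0.259
grasp_force: 30.0
```

Run:
```python
from h import *
p,d=viewer.capture('top');q,_=viewer.capture('scene')
a=cv2.resize(p[170:260,155:235],None,fx=5,fy=5,interpolation=cv2.INTER_CUBIC);b=cv2.resize(q[125:215,190:270],None,fx=5,fy=5,interpolation=cv2.INTER_CUBIC)
cv2.imwrite('pics/c8.png',np.hstack([a,b])[...,::-1])
rel((.462,.3187,.0365),100)
```

```text
t 18.9 move [ 0.003 -0.004  0.158] turn [ 0.     0.001 -0.002]
```

View pics/c8.png

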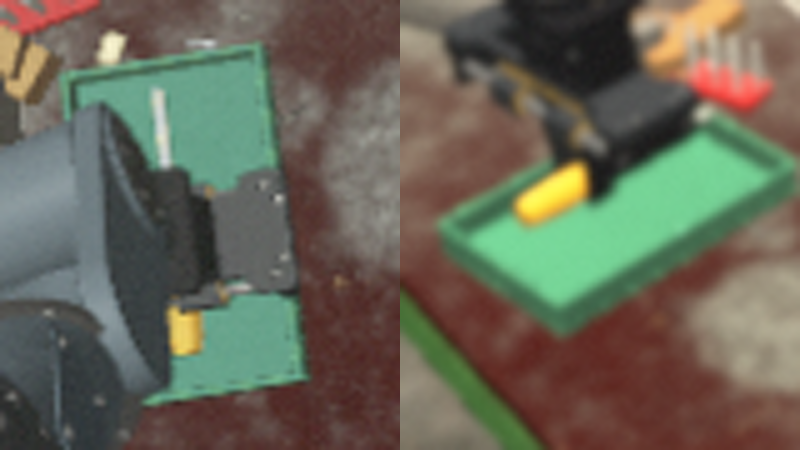

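The driver lies along the tray and well inside it, with the tip at (158,90) and the butt at (187,352) in the top crop. Lowering.

>>> send_rows([
  [0,0,0.06,0,0,0],
  [0,0,0.11,0,0,0],
  [0,0,0.14,0,0,0],
  [0,0,0.15,0,0,0],
  [0,0,0.156,0,0,0],
  [0,0,0.156,0,0,0],
  [0,0,0.156,0,0,0],
])

```text
time_s: 19.6
position: [0.4615, 0.3204, 0.0363]
tcp_rot: [[-0.985, -0.173, 0.001], [-0.173, 0.985, 0.0], [-0.001, 0.0, -1.0]]
force: [0.2, -0.0, -1.1]
opening: 0.261
grasp_force: 30.0
```

Run:
```python
from h import *
s=readout.read_state();print(s['force'],s['moment'],s['position'],s['grasp_force'])
```

```text
[ 0.17317985 -0.04170775 -1.13451065] [ 0.18261342 -0.06094765 -0.06677349] [0.46150341 0.32044256 0.03630611] 29.994195140898228
```

>>> send_rows([
  [0,0,0.003,0,0,0],
  [0,0,0.006,0,0,0],
  [0,0,0.006,0,0,0],
  [0,0,0.006,0,0,0],
])

```text
time_s: 20.0
position: [0.4615, 0.3205, 0.0359]
tcp_rot: [[-0.985, -0.173, 0.001], [-0.173, 0.985, 0.0], [-0.001, 0.0, -1.0]]
force: [-0.4, -0.4, 8.3]
opening: 0.26
grasp_force: 30.0
```

>>> send_rows([
  [0,0,-0.003,0,0,0],
  [0,0,-0.005,0,0,0],
  [0,0,-0.005,0,0,0],
  [0,0,-0.005,0,0,0],
  [0,0,-0.005,0,0,0],
  [0,0,-0.08,0,0,0],
  [0,0,-0.2,0,0,0],
  [0,0,-0.38,0,0,0],
  [0,0,-0.5,0,0,0],
  [0,0,-0.5,0,0,0],
], grip=0.5)

```text
time_s: 21.0
position: [0.464, 0.3216, 0.1638]
tcp_rot: [[-0.985, -0.173, 0.009], [-0.173, 0.985, 0.004], [-0.009, 0.002, -1.0]]
force: [0.8, 0.4, 0.1]
opening: 0.5
grasp_force: 0.0
```

Run:
```python
from h import *
rel((.582,-.277,.16),-19.5)
```

```text
t 21.0 move [-0.051 -2.44   0.01 ] turn [0.007 0.002 1.327]
```

>>> send_rows([
  [0,-0.18,-0.12,0,0,0.08],
  [0,-0.36,-0.24,0,0,0.17],
  [0,-0.54,-0.24,0,0,0.26],
  [0,-0.7,-0.24,0,0,0.35],
  [0,-0.84,-0.24,0,0,0.44],
  [0,-0.94,-0.24,0,0,0.53],
  [0,-1,-0.24,0,0,0.6],
  [0,-1,-0.24,0,0,0.6],
  [0,-1,-0.24,0,0,0.6],
])

```text
time_s: 21.9
position: [0.5037, 0.0742, 0.2186]
tcp_rot: [[-0.72, 0.694, -0.002], [0.694, 0.72, 0.001], [0.002, -0.001, -1.0]]
force: [-0.7, 0.7, 0.3]
opening: 0.499
grasp_force: 0.0
```

Run:
```python
from h import *
rel((.582,-.277,.215),-19.5)
```

```text
t 21.9 move [-1.201 -0.793  0.013] turn [-0.001 -0.001  0.728]
```

>>> send_rows([
  [-0.15,-0.1,0,0,0,0.09],
  [-0.3,-0.2,0,0,0,0.18],
  [-0.45,-0.3,0,0,0,0.27],
  [-0.6,-0.4,0,0,0,0.36],
  [-0.75,-0.5,0,0,0,0.45],
  [-0.88,-0.62,0,0,0,0.54],
  [-0.97,-0.72,0,0,0,0.63],
  [-1,-0.78,0,0,0,0.7],
  [-1,-0.793,0,0,0,0.728],
  [-1,-0.793,0,0,0,0.728],
  [-1,-0.793,0,0,0,0.728],
])

```text
time_s: 23.0
position: [0.5463, -0.2409, 0.219]
tcp_rot: [[0.332, 0.943, -0.001], [0.943, -0.332, 0.001], [0.001, -0.001, -1.0]]
force: [0.7, 0.6, 0.3]
opening: 0.499
grasp_force: 0.0
```

Run:
```python
from h import *
rel((.5825,-.2765,.148),-19.5)
```

```text
t 23.0 move [-0.086  0.184  0.284] turn [-0.001 -0.     0.001]
```

>>> send_rows([
  [-0.05,0.1,0,0,0,0],
  [-0.086,0.184,0.02,0,0,0],
  [-0.086,0.184,0.06,0,0,0],
  [-0.086,0.184,0.14,0,0,0],
  [-0.086,0.184,0.22,0,0,0],
  [-0.086,0.184,0.27,0,0,0],
  [-0.086,0.184,0.284,0,0,0],
  [-0.086,0.184,0.284,0,0,0],
  [-0.086,0.184,0.284,0,0,0],
])

```text
time_s: 23.9
position: [0.5828, -0.278, 0.1493]
tcp_rot: [[0.335, 0.942, 0.001], [0.942, -0.335, -0.001], [-0.0, 0.001, -1.0]]
force: [-0.3, 0.2, 0.9]
opening: 0.497
grasp_force: 0.0
```

>>> send_rows([
  [0,0,0,0,0,0],
  [0,0,0,0,0,0],
  [0,0,0,0,0,0],
  [0,0,0,0,0,0],
  [0,0,0,0,0,0],
  [0,0,0,0,0,0],
  [0,0,0,0,0,0],
], grip=0)

```text
time_s: 24.6
position: [0.5821, -0.278, 0.1488]
tcp_rot: [[0.335, 0.942, -0.0], [0.942, -0.335, -0.0], [-0.0, -0.0, -1.0]]
force: [-1.5, 0.5, 3.9]
opening: 0.221
grasp_force: 30.0
```

>>> send_rows([
  [0,0,0,0,0,-0.08],
  [0,0,0,0,0,-0.16],
  [0,0,0,0,0,-0.24],
  [0,0,0,0,0,-0.32],
  [0,0,0,0,0,-0.4],
  [0,0,0,0,0,-0.46],
  [0,0,0,0,0,-0.5],
  [0,0,0,0,0,-0.5],
  [0,0,0,0,0,-0.5],
])

```text
time_s: 25.5
position: [0.5829, -0.278, 0.1488]
tcp_rot: [[-0.428, 0.904, 0.001], [0.904, 0.428, -0.0], [-0.001, 0.001, -1.0]]
force: [1.2, 1.3, 3.0]
opening: 0.222
grasp_force: 30.0
```

>>> send_rows([
  [0,0,0,0,0,0],
  [0,0,0,0,0,0],
  [0,0,0,0,0,0],
  [0,0,0,0,0,0],
  [0,0,-0.1,0,0,0],
  [0,0,-0.25,0,0,0],
  [-0.2,0,-0.4,0,0,0],
  [-0.4,0,-0.4,0,0,0],
  [-0.6,0,-0.4,0,0,0],
  [-0.8,0,-0.4,0,0,0],
  [-0.8,0,-0.4,0,0,0],
], grip=0.6)

```text
time_s: 26.6
position: [0.6684, -0.4644, 0.2466]
tcp_rot: [[-0.426, 0.905, 0.001], [0.905, 0.426, -0.003], [-0.003, -0.001, -1.0]]
force: [-0.6, -0.0, -0.8]
opening: 0.6
grasp_force: 0.0
```

Run:
```python
from h import *
p,d=viewer.capture('top');q,_=viewer.capture('scene')
a=cv2.resize(p[140:230,325:425],None,fx=4,fy=4,interpolation=cv2.INTER_CUBIC);b=cv2.resize(p[165:265,155:265],None,fx=3.6,fy=3.6,interpolation=cv2.INTER_CUBIC)
cv2.imwrite('pics/c9.png',np.hstack([a,b])[...,::-1])if a.shape[0]==b.shape[0] else print(a.shape,b.shape)
bx=(355,160,400,205)
m=mask(p,(0,130,90),(10,255,255),bx)|mask(p,(170,130,90),(180,255,255),bx); ys,xs=np.nonzero(m)
D=depthpts('top',np.c_[xs,ys],d);ok=D[:,2]>.13;Q=plane('top',np.c_[xs,ys][ok],.149)[:,:2].astype(np.float32)
if ok.sum()>5:
    v=cv2.fitLine(Q,2,0,.01,.01).ravel();print(ok.sum(),cv2.minAreaRect(Q),v,np.degrees(np.arctan2(v[1],v[0])))
m=mask(p,(18,120,100),(35,255,255),(165,175,220,255));ys,xs=np.nonzero(m);D=depthpts('top',np.c_[xs,ys],d)
print('drv',cv2.minAreaRect(D[:,:2].astype(np.float32)),np.percentile(D[:,2],[50,95]))
```

```text
56 ((0.5830603837966919, -0.27889448404312134), (0.012802285142242908, 0.055678173899650574), 24.747678756713867) [ 0.39404312 -0.91909194  0.58177465 -0.2776345 ] -66.793686
drv ((0.4563470482826233, 0.31832215189933777), (0.09999039769172668, 0.022428398951888084), 6.396836280822754) [0.03349095 0.04045571]
```

View pics/c9.png

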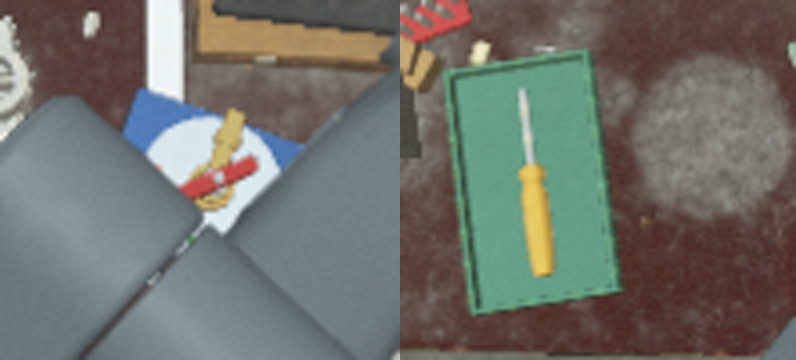

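The driver lies flat in the tray, and the handle reads 43–45° open, in line with the 44.9° the tool turned. I'll raise the arm a little to clear everything, then hand in.

>>> send_rows([
  [0,0,-0.1,0,0,0],
  [0,0,-0.2,0,0,0],
  [0,0,-0.2,0,0,0],
  [0,0,-0.2,0,0,0],
  [0,0,-0.2,0,0,0],
])

```text
time_s: 27.2
position: [0.6675, -0.4572, 0.2969]
tcp_rot: [[-0.43, 0.903, -0.002], [0.903, 0.43, 0.002], [0.003, -0.001, -1.0]]
force: [0.1, 0.0, -0.7]
opening: 0.601
grasp_force: 0.0
```

```bash
python3 -c "
from rig import ticket
print(ticket.hand_in())"
```

```text
the job is handed in; nothing more can be done
None
```

I handed the job in at about 27 s of the 72 s limit, with no verdict returned: the valve was shut, the button pressed fully in with the driver tip, the driver laid flat in the tray, and the valve set to about 45° (camera 43–45°).

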